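Press a specimen case shut in the bench quick clamp, then release it

ROBOT

A 6-joint arm with a two-finger parallel gripper is mounted at the origin on a cart in front of the work surface, level with it; the furniture and walls round the work are solid. World frame = base frame: x ahead of the robot, y to its left, z up, the work surface at z = 0. Lengths are in m, angles in rad, forces in N, time in s.
With the tool pointing down it reaches from about 0.35 to 0.975 m from the base axis. Payload 7.1 kg.
Tool frame: the origin (TCP) lies midway between the tips of the shut fingers; the grasp point (between the pads) lies 19 mm behind it; z points along the fingers, y is the line along which they close (so a half turn about z gives the same grasp; the last joint's range is limited). The gripper opens to 88 mm and grips with 3 to 60 N. Pads are 20 mm wide; open, the fingers measure 115 mm over their backs; the gripper's body (75 mm by 178 mm) begins 61 mm behind the grasp point.
Start: joints at [1.257, 0.423, 1.63, -0, 1.089, -0.019], TCP at [0.182, 0.598, 0.184] pointing down, gripper open.
Joint ranges: [-3, 3], [-0.9, 2.11], [0.09, 2.58], [-1.31, 4.45], [0.11, 2.69], [-2.54, 2.54]. Speed limits (rad/s): [2.39, 2.39, 3.01, 3.14, 3.14, 3.14].

INTERFACE

Orientations are given as a unit quaternion [w, x, y, z].
In Python, from station import move_pose, movel, movej, command_gripper, wait, inverse_kinematics, read_camera, camera_info, MotionError, job_done, get_time, get_joint_pos, get_qvel, get_effort, get_tcp_pos, get_ee_rot, get_ft_force, get_ft_torque, get_grip_width, get_finger_force gives the robot as it stands. Calls block until the motion is done:
- move_pose(position, orientation): joint-space move of the TCP to a pose.
- movel(position, frame=None, v=0.15, until_force=None): straight line of the TCP; frame=None keeps the orientation; v is the mean speed in m/s. With until_force (N) it stops when the force on the tool has changed by that much, and returns True; else False.
- movej(angles): joint-space move.
- command_gripper(opening): opening from 0.0 (shut) to 1.0 (fully open); the grip force is fixed at half the most; returns when the fingers have stopped.
- wait(seconds).
- inverse_kinematics(position, orientation): joint angles nearest the present ones, or None.
- read_camera(name): name is "side" or "top"; returns the picture (480x640x3 uint8, red, green, blue); there is no depth.
- camera_info(name): a dict with "intrinsics" (3x3 intrinsics, pixels), "dist" ([k1, k2, p1, p2, k3] as OpenCV has them; the pictures are not rectified), "T" (4x4, takes a point from camera to world coordinates). Camera axes: x right, y up, looking along -z (the intrinsics and any distortion apply to the point x, -y, -z); pixel columns grow to the right and rows downward; lengths in m; the calibration is good to about 2 mm. A picture is of the moment at which its call begins. camera_info takes no time and is no camera call.
A pose or a line that the arm cannot do raises MotionError and nothing moves.
- job_done(): hands the job in; it is judged then, once.
Readings, each from a call of its own:
- get_time(): time.
- get_joint_pos(): joint angles.
- get_qvel(): joint speeds.
- get_effort(): joint torques, N m.
- get_tcp_pos(): TCP position.
- get_ee_rot(): TCP orientation.
- get_ft_force(): force on the tool from outside, world axes, zero at the start.
- get_ft_torque(): the same for the moment, N m.
- get_grip_width(): opening from 0.0 (shut) to 1.0 (fully open).
- get_finger_force(): force on a finger pad.
Only numpy, scipy, OpenCV 4.12 (cv2) and the standard library are available. Lean on these libraries where they do the work, as an engineer would, in place of code of your own. Each camera call takes 0.05 s, during which the arm holds its last target. There are 200 camera calls.

TASK

Press the cap of the specimen case fully home with the bench quick clamp: pump its trigger to advance the jaw, easing off as soon as the trigger goes stiff so that the case is not crushed, and do not push the jaw forward by hand or touch the case. When the cap is fully home, press the release lever all the way down and slide the jaw fully back by its handle, leaving the closed case in its nest and the things around the clamp where they are.

Things in the scene. Friction and masses are not known exactly. Their poses are not given: they have to be found in the camera images.
- clamp: Quick clamp fixed to the bench: dark steel base plate 90 x 390 x 12 mm (own x -45 to 45, y -230 to 160). Origin: underside, on the centre line; y along the bar towards the anvil (the jaw advances to +y), x away from the robot at yaw 0, z up. Grey ratchet housing at x -23 to 23, y -102 to -8, up to z 75 mm. A toothed steel bar, 12 x 12 mm, slides through it along y at z 34 mm.
- nest (a point): Middle of the nest's floor on the clamp, at clamp (0, 115, 14) mm, where the case lies between two low rails. The grey anvil behind it (clamp y 135 to 155 mm) is 62 mm high and takes the squeeze.
- jaw: Sliding bar with the jaw plate (44 x 10 x 44 mm) on its front end and a pull handle on its rear end. Origin: on the bar's axis below the handle. Its y in the clamp's frame is -200 mm when fully back (hard stop); starts 4 to 28 mm forward of that; meets the cap some 45 to 47 mm forward, cap home at about 54. A ratchet with 4 mm teeth lets it advance only, until released; then about 3 N slides it.
- jaw_handle (a point): Grip point on the jaw's upright black handle, 46 mm above the bar's axis (80 mm above the worktop). The handle is a round post of 14 mm diameter from 40 to 92 mm above the worktop, its head (93 to 105 mm) 20 mm wide. Free on all sides.
- jaw_pad: Black rubber pad, 40 x 8 x 36 mm, sprung on the jaw plate's front (25 N per mm, at most 7 mm); it presses on the case's cap. Origin: its middle; the pressing face is 4 mm further along clamp y. More than 40 N between pad and case crushes the case.
- trigger (a joint): Trigger angle, rad: 0 at rest (leaning away from the anvil), up to 0.35 (stop) as its upper end is pushed towards the anvil (clamp +y). A light spring brings it back when let go. Hinge along clamp x at clamp y -40, z 22 mm. A full stroke from rest advances the jaw about 8 mm (two teeth), a stroke of 0.2 to 0.28 rad one tooth, less than 0.17 none that stays.
- trigger_push (a point): Push point on the rear face (clamp -y side) of the aluminium trigger paddle, 100 mm above its hinge, 120 mm above the worktop; paddle 28 mm wide, 9 mm thick, ends 25 mm higher. Full stroke: 35 mm. Force here: 2 to 5 N running free, 7 to 9 N while pressing the cap on, then climbing about 2 N per mm once it is home; 10 to 12 N seats it, about 15 N crushes the case (jaw force about 3.3 times).
- release (a joint): Release lever angle, rad: 0 up (ratchet engaged), 0.40 fully down (stop). From about 0.3 on both pawls are lifted and the bar slides. Stiff pivot: it stays where it is left.
- release_pad (a point): Middle of the top of the release lever's black pad (24 x 32 mm), in front of the housing (clamp -x side), 61 mm above the worktop when up. Pressing straight down here takes 4 to 8 N; it sinks 12 mm to its stop.
- case: White two-part specimen case, loose in the nest, its back 0 to 1 mm from the anvil: base part 46 x 40 x 40 mm, push-on cap 45 x 12 x 38 mm on the side facing the jaw. Origin: middle of the base part's underside; y as the clamp's y.
- case_cap (a joint): How far the cap has been pushed on, m: starts at 0 to 0.002; 0.008 is fully home. It needs about 14 N on the cap to move and stays where it is left.
- bench_timer: White bench timer, 48 x 58 x 16 mm, lying in front of the clamp; origin at its underside. Bystander.
- blue_cap_a: Round screw cap, 48 mm wide, 24 mm high, lying behind the clamp; origin at its underside. Bystander.
- oil_bottle: Small dark bottle, 25 mm wide, 57 mm high, standing behind the clamp; origin at its underside. Bystander.
Mind the look-alikes: they are no part of the job. What is shaped like the case but green or orange is not meant.

How it is judged:
By the outcome, as a careful person would: the job done as asked, in the order asked, and still so for the second after the job is handed in, with the robot touching nothing.
It also fails if it takes over 54 s, if anything falls off the work surface, if the arm or the gripper's body presses on something with over 40 N, if the wrist force passes 120 N, or if a joint passes its speed limit or range.

## Working session

There is one attempt and no reset: what is moved stays moved. The work goes in short steps, each a Python script; the robot and the scene stay as the last script left them, time stands still between calls to the robot, and variables do not carry over. Pictures are saved under pics/ and viewed, at most 10 in all, crops included, and the job is handed in when it is done.

```bash
ls; mkdir -p pics; python3 - <<'E'
from station import *
import cv2,numpy as np
for n in("top","side"):
    im=read_camera(n); cv2.imwrite(f"pics/{n}0.png",im[:,:,::-1])
    c=camera_info(n); print(n,np.round(c["intrinsics"],1).tolist(),c["dist"],np.round(c["T"],3).tolist())
print(get_time(),get_ee_rot(),get_ft_force())
E
```

```text
pics
top [[475.8, 0.0, 315.3], [0.0, 475.8, 238.9], [0.0, 0.0, 1.0]] [0.01049202 0.         0.         0.         0.        ] [[0.014, 0.994, -0.109, 0.44], [-1.0, 0.013, -0.006, 0.055], [-0.005, 0.109, 0.994, 0.948], [0.0, 0.0, 0.0, 1.0]]
side [[578.8, 0.0, 324.7], [0.0, 578.8, 238.8], [0.0, 0.0, 1.0]] [-0.02803211  0.          0.          0.          0.        ] [[-1.0, -0.02, -0.01, 0.492], [-0.001, -0.416, 0.909, 1.064], [-0.023, 0.909, 0.416, 0.55], [0.0, 0.0, 0.0, 1.0]]
0.1 [-1.19507862e-04  1.46895791e-01  9.89151743e-01 -6.64957384e-04] [ 0.12468583  0.02885433 -0.46686802]
```

View pics/top0.png

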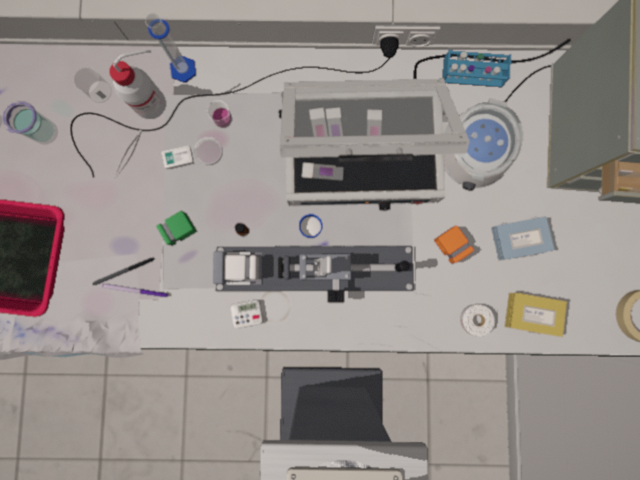

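View pics/side0.png

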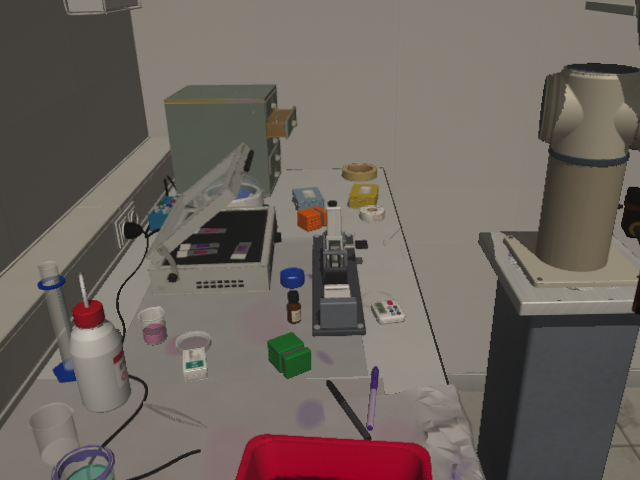

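The clamp lies along world y (top view, plate u 215–415, v 246–291): case and anvil on the left around (240,266), handle at (403,266), release pad at (336,296). Candidates for the case are the white one in the nest (240,266), a green look-alike (177,227) and an orange look-alike (453,241). I choose the white one in the nest. Next come a close crop and the measurement.

```bash
cat > h.py <<'E'
from station import *
import cv2,numpy as np
def ray(n,uv):
    c=camera_info(n);T=np.array(c["T"])
    p=cv2.undistortPoints(np.array([[uv]],float),np.array(c["intrinsics"]),np.array(c["dist"]))[0,0]
    return T[:3,3],T[:3,:3]@np.array([p[0],-p[1],-1.])
def onz(n,uv,z):
    o,d=ray(n,uv); return o+d*(z-o[2])/d[2]
def proj(n,P):
    c=camera_info(n);T=np.linalg.inv(np.array(c["T"]));p=(T@np.append(P,1))[:3]*[1,-1,-1]
    return cv2.projectPoints(p[None],np.zeros(3),np.zeros(3),np.array(c["intrinsics"]),np.array(c["dist"]))[0][0,0]
E
python3 - <<'E'
from h import *
t=cv2.imread("pics/top0.png");s=cv2.imread("pics/side0.png")
a=cv2.resize(t[236:306,205:425],None,fx=3.6,fy=3.6,interpolation=cv2.INTER_CUBIC)
b=cv2.resize(s[195:345,280:415],None,fx=2.2,fy=2.2,interpolation=cv2.INTER_CUBIC)
im=np.zeros((a.shape[0]+b.shape[0],a.shape[1],3),np.uint8);im[:a.shape[0]]=a;im[a.shape[0]:,:b.shape[1]]=b
cv2.imwrite("pics/crop1.png",im);print(im.shape)
g=cv2.cvtColor(t,cv2.COLOR_BGR2GRAY)
m=(g<95).astype(np.uint8); m[:, :200]=0;m[:,430:]=0;m[:238]=0;m[305:]=0
n,l,st,c=cv2.connectedComponentsWithStats(m);print(st[1:][st[1:,4]>30])
k=st[1:,4].argmax()+1
# plate long edges: top row & bottom row where the background is bright
for u in(222,250,300,325,360,390,408):
    col=np.where(l[:,u]==k)[0];print(u,col.min(),col.max(),end='; ')
for v in(250,258,280,288):
    r=np.where(l[v]==k)[0];print(v,r.min(),r.max(),end='; ')
E
```

```text
(582, 792, 3)
[[ 222  246  192   56 5906]]
222 265 284; 250 248 289; 300 247 289; 325 247 289; 360 246 291; 390 247 289; 408 254 282; 250 224 404; 258 223 411; 280 222 412; 288 223 413;
```

View pics/crop1.png

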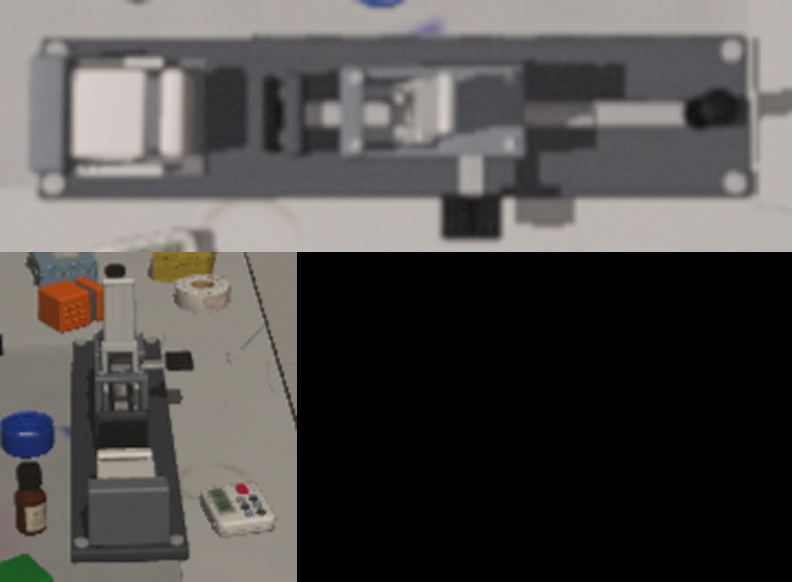

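The crop shows the white two-part case in the nest against the grey anvil. The pad is at crop (272,113), the trigger paddle top at (430,105), the handle head at (712,110) and the release pad at (472,217).

```bash
python3 - <<'E'
from h import *
f=lambda x,y:(205+x/3.6-.36,236+y/3.6-.36)
C=[onz("top",f(*p),.012) for p in[(38,38),(748,37),(38,196),(755,194)]]
print(np.round(C,4))
for nm,p,z in[("head",(712,110),.105),("relpad",(472,217),.061),("boltTL",(57,47),.014),("boltTR",(731,50),.014),("boltBL",(54,183),.014),("boltBR",(735,182),.014),("trigtopL",(417,105),.145),("trigtopR",(452,105),.145),("padface",(265,113),.034+.018)]:
    print(nm,np.round(onz("top",f(*p),z),4))
# side: head
def tri(a,b):
    o1,d1=ray("top",a);o2,d2=ray("side",b)
    s=np.linalg.lstsq(np.c_[d1,-d2],o2-o1,rcond=None)[0];p,q=o1+s[0]*d1,o2+s[1]*d2
    return np.round((p+q)/2,4),np.round(p-q,4)
g=lambda x,y:(280+x/2.2-.3,195+(y-252)/2.2-.3)
print(tri(f(712,110),g(115,270)))
for q in [(71,558),(188,556)]: print("side corner",np.round(onz("side",g(*q),.012),4))
print(tri(f(472,217),g(179,360)))
E
```

```text
[[ 0.5261  0.259   0.012 ]
 [ 0.5318 -0.1307  0.012 ]
 [ 0.4399  0.2558  0.012 ]
 [ 0.4463 -0.1337  0.012 ]]
head [ 0.4864 -0.0942  0.105 ]
relpad [0.4322 0.0216 0.061 ]
boltTL [0.5211 0.2479 0.014 ]
boltTR [ 0.5244 -0.1209  0.014 ]
boltBL [0.447  0.2469 0.014 ]
boltBR [ 0.4526 -0.1225  0.014 ]
trigtopL [0.4847 0.0511 0.145 ]
trigtopR [0.485  0.0346 0.145 ]
padface [0.4846 0.13   0.052 ]
(array([ 0.4872, -0.0944,  0.104 ]), array([-0.0014,  0.    , -0.0001]))
side corner [0.5262 0.2634 0.012 ]
side corner [0.4387 0.2636 0.012 ]
(array([0.4321, 0.0216, 0.0604]), array([ 0.0001, -0.    , -0.    ]))
```

```bash
cat >> h.py <<'E'
from scipy.spatial.transform import Rotation as Ro
O=np.array([.486,.0985,0]);yaw=.012
def quat(ydir,zdir):
    z=np.array(zdir,float);z/=np.linalg.norm(z);y=np.array(ydir,float);y-=z*(y@z);y/=np.linalg.norm(y)
    q=Ro.from_matrix(np.c_[np.cross(y,z),y,z]).as_quat();return np.r_[q[3],q[:3]]
def W(x,y,z): c,s=np.cos(yaw),np.sin(yaw);return O+[c*x-s*y,s*x+c*y,z]
QP=quat((1,yaw,0),(0,np.sin(.35),-np.cos(.35)))
QPn=quat((-1,-yaw,0),(0,np.sin(.35),-np.cos(.35)))
QH=quat((1,yaw,0),(0,0,-1))
QR=quat((-yaw,1,0),(np.sin(.25),0,-np.cos(.25)))
ZP=.122
def stroke(v,F,y1=-.03,y0=-.09,vb=.2):
    hit=movel(W(0,y1,ZP),v=v,until_force=F); p=get_tcp_pos();f=get_ft_force()
    movel(W(0,y0,ZP),v=vb)
    print("hit",hit,"clampY %.4f"%(p[1]-O[1]),"f",np.round(f,1),"t %.1f"%get_time(),flush=True)
    return hit,p[1]-O[1]
E
python3 - <<'E'
from h import *
for n,q in(("P",QP),("Pn",QPn)):
  for p in (W(0,-.09,.2),W(0,-.09,ZP),W(0,-.03,ZP)): 
    j=inverse_kinematics(p,q);print(n,None if j is None else np.round(j,2))
for p in (W(-.056,-.077,.1),W(-.056,-.077,.045)): 
    j=inverse_kinematics(p,QR);print("R",None if j is None else np.round(j,2))
for y in(-.14,-.2): 
    j=inverse_kinematics(W(0,y,.061),QH);print("H",None if j is None else np.round(j,2))
E
```

```text
P [-0.25  0.25  1.91  0.38  1.11 -0.45]
P [-0.25  0.36  1.96  0.42  0.95 -0.53]
P [-0.13  0.35  1.99  0.45  0.9  -0.44]
Pn None
Pn None
Pn None
R [ 0.03  0.19  2.28 -0.02  0.42 -1.54]
R [ 0.03  0.33  2.32 -0.03  0.25 -1.53]
H [-0.11  0.42  2.01 -0.    0.72 -0.12]
H [-0.23  0.43  1.99 -0.    0.72 -0.24]
```

```bash
python3 - <<'E'
from h import *
command_gripper(0.0)
move_pose(W(0,-.09,.2),QP); print(get_time())
movel(W(0,-.09,ZP),v=.2); print(get_time(),get_ft_force())
stroke(.08,9,y1=-.025)
cv2.imwrite("pics/top1.png",read_camera("top")[:,:,::-1])
E
python3 - <<'E'
import cv2
t=cv2.imread("pics/top1.png");cv2.imwrite("pics/c2.png",cv2.resize(t[200:310,205:425],None,fx=3.6,fy=3.6,interpolation=cv2.INTER_CUBIC))
E
```

```text
3.8667
4.4083 [-0.24190468  0.76057832 -0.05651038]
hit False clampY -0.0251 f [ 0.3 -0.6 -0.1] t 5.8
```

View pics/c2.png

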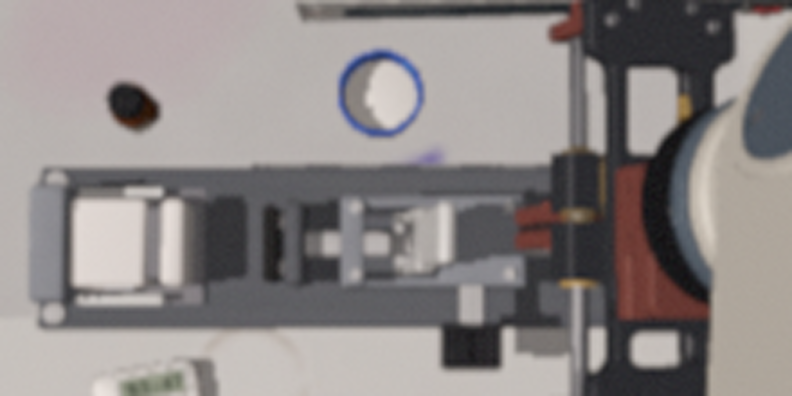

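The jaw pad is still at crop 272 and the trigger top at 432–452, so that stroke did no work. The fingertips are at crop (520,228), about 70 px short of the paddle. I'll probe for the contact.

```bash
python3 - <<'E'
from h import *
print(proj("top",W(0,-.09,ZP)), get_tcp_pos(), get_grip_width())
for y in(-.06,-.045,-.035,-.025,-.018):
    h=movel(W(0,y,ZP),v=.08,until_force=9); print(y,h,np.round(get_tcp_pos()-O,4),np.round(get_ft_force(),1))
    if h:break
for n in("top","side"):cv2.imwrite(f"pics/{n}2.png",read_camera(n)[:,:,::-1])
print(get_time())
t=cv2.imread("pics/top2.png");s=cv2.imread("pics/side2.png")
a=cv2.resize(t[236:306,205:425],None,fx=3.6,fy=3.6,interpolation=cv2.INTER_CUBIC)
b=cv2.resize(s[175:325,280:415],None,fx=2.2,fy=2.2,interpolation=cv2.INTER_CUBIC)
im=np.zeros((a.shape[0]+b.shape[0],a.shape[1],3),np.uint8);im[:a.shape[0]]=a;im[a.shape[0]:,:b.shape[1]]=b
cv2.imwrite("pics/c3.png",im)
E
```

```text
[344.91421929 264.5155166 ] [0.48683951 0.00881369 0.12191844] 0.0032852172891113802
-0.06 False [ 0.0006 -0.0592  0.122 ] [ 0.5 -0.3  0.4]
-0.045 False [ 0.0005 -0.0447  0.122 ] [-0.  -0.2  0.8]
-0.035 False [ 0.0003 -0.0347  0.122 ] [ 0.3 -0.4 -0.3]
-0.025 False [ 0.0002 -0.0247  0.122 ] [-0.2  0.9 -1. ]
-0.018 False [ 1.00e-04 -1.77e-02  1.22e-01] [ 0.6  0.1 -0.5]
7.6583
```

View pics/c3.png

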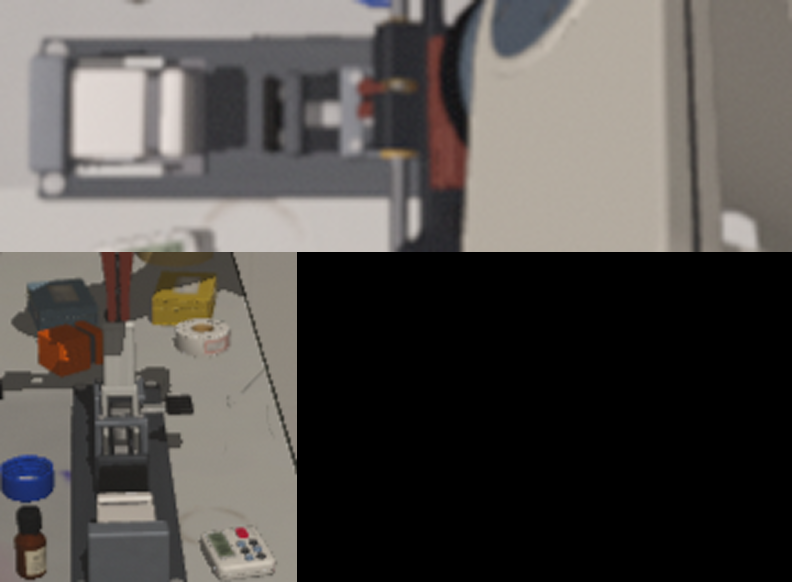

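The side view shows the fingertips at about px (333,206), well above and behind the paddle, and the top view shows them at (306,263). I'll triangulate these against the reported TCP.

```bash
python3 - <<'E'
from h import *
def tri(a,b):
    o1,d1=ray("top",a);o2,d2=ray("side",b)
    s=np.linalg.lstsq(np.c_[d1,-d2],o2-o1,rcond=None)[0];p,q=o1+s[0]*d1,o2+s[1]*d2
    return np.round((p+q)/2,4),np.round(p-q,4)
print(tri((305.5,263.4),(333,206)),get_tcp_pos(),get_ee_rot(),QP,np.round(get_joint_pos(),3))
P=get_tcp_pos();print(proj("top",P),proj("side",P))
for n in("top","side"):
    u=proj(n,P);print(n,u)
s=cv2.imread("pics/side2.png");g=np.round(proj("side",P)).astype(int)
cv2.circle(s,tuple(int(i) for i in g),3,(0,0,255),1)
cv2.imwrite("pics/c4.png",cv2.resize(s[100:300,260:420],None,fx=2.9,fy=2.9,interpolation=cv2.INTER_CUBIC))
E
```

```text
(array([0.4862, 0.0759, 0.1634]), array([-0.0011,  0.    , -0.0001])) [0.48622007 0.08054139 0.12200202] [-0.12237941  0.69228089  0.70031952  0.12378619] [-0.12241723  0.69237139  0.70022012  0.12380495] [-0.104  0.348  1.989  0.452  0.895 -0.418]
[303.43135591 264.45336578] [333.70488293 227.75322368]
top [303.43135591 264.45336578]
side [333.70488293 227.75322368]
```

View pics/c4.png

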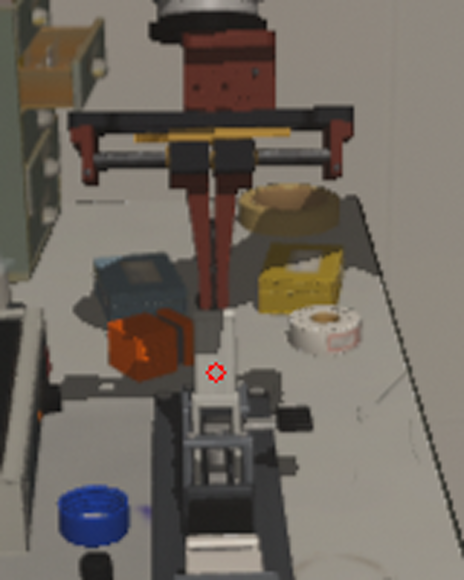

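The residual is small (1 mm). The visible tips are at (0.486,0.076,0.163), so the physical fingertips sit about 43 mm short of the nominal TCP and passed over the paddle. I'll go lower and probe carefully for contact.

```bash
python3 - <<'E'
from h import *
movel(W(0,-.10,ZP),v=.25)
print("down",movel(W(0,-.10,.084),v=.1,until_force=4),get_tcp_pos(),get_time())
h=movel(W(0,-.02,.084),v=.06,until_force=4);print("fwd",h,get_tcp_pos()-O,np.round(get_ft_force(),1),get_time())
for n in("top","side"):cv2.imwrite(f"pics/{n}3.png",read_camera(n)[:,:,::-1])
t=cv2.imread("pics/top3.png");s=cv2.imread("pics/side3.png")
a=cv2.resize(t[236:306,205:425],None,fx=3.6,fy=3.6,interpolation=cv2.INTER_CUBIC)
b=cv2.resize(s[150:300,280:415],None,fx=2.2,fy=2.2,interpolation=cv2.INTER_CUBIC)
im=np.zeros((a.shape[0]+b.shape[0],a.shape[1],3),np.uint8);im[:a.shape[0]]=a;im[a.shape[0]:,:b.shape[1]]=b
cv2.imwrite("pics/c5.png",im)
E
```

```text
down False [ 0.48698032 -0.00092252  0.08385765] 8.6667
fwd True [ 0.00067613 -0.05336971  0.08388815] [ 0.6 -1.5  0.8] 9.4833
```

View pics/c5.png

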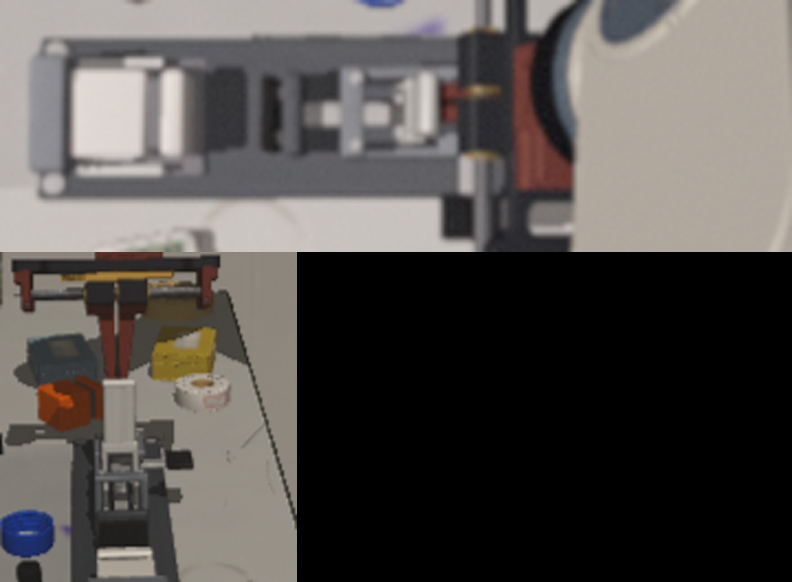

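Contact came at the predicted place: the trigger is touched at crop (440,105) and the real tips are 43 mm short of the TCP. With that offset I can start pumping.

```bash
sed -i 's/^ZP=.*/ZP=.082/' h.py; python3 - <<'E'
from h import *
t=cv2.imread("pics/top3.png")
movel(W(0,-.07,ZP),v=.2)
for i in range(3): stroke(.1,9,y1=-.01,y0=-.066)
cv2.imwrite("pics/top4.png",read_camera("top")[:,:,::-1])
def padcol(f):
    g=cv2.cvtColor(cv2.imread(f),cv2.COLOR_BGR2GRAY)[262:272,255:300].mean(0);return np.round(g).astype(int)
print(padcol("pics/top3.png"));print(padcol("pics/top4.png"))
E
```

```text
hit True clampY -0.0245 f [ -1.1 -10.5   4.1] t 10.7
hit True clampY -0.0245 f [ -1.3 -11.1   4.5] t 11.5
hit True clampY -0.0247 f [ -1.3 -11.3   2.4] t 12.3
[165 119 101  91  80  74  67  57  54  53  54  54  53  54  55  54  54  55
  70  91  97  91  73  50  42  36  31  46  76  97  99  94  82  67  72  87
  92  91  94 111 135 140 139 138 138]
[165 119 101  92  80  74  67  57  54  51  47  43  41  36  29  39  71  97
 100  93  80  62  66  85  91  91  91  92 111 135 140 140 140 140 140 140
 140 140 140 144 149 150 150 147 142]
```

```bash
python3 - <<'E'
from h import *
stroke(.1,8,y1=-.01,y0=-.066)
for i in range(4):
    movel(W(0,-.057,ZP),v=.1)
    h,y=stroke(.022,10,y1=-.02,y0=-.066)
    if h and y<-.0275: break
cv2.imwrite("pics/top5.png",read_camera("top")[:,:,::-1]);cv2.imwrite("pics/side5.png",read_camera("side")[:,:,::-1])
g=cv2.cvtColor(cv2.imread("pics/top5.png"),cv2.COLOR_BGR2GRAY)[262:272,240:300].mean(0);print(np.round(g).astype(int))
E
```

```text
hit True clampY -0.0428 f [-0.5 -2.7  2.4] t 13.0
hit True clampY -0.0252 f [-0.5 -5.   3.6] t 14.9
hit True clampY -0.0256 f [-1.6 -8.2  4.7] t 16.9
hit True clampY -0.0427 f [-1.3 -5.9  5.9] t 18.3
[214 214 214 208 176 136 175 219 224 218 211 196 152  84  44  40  32  29
  53  84  98  96  86  66  58  76  87  90  90  92 111 135 140 139 140 140
 140 140 140 140 140 140 143 148 148 148 147 147 143 131 119 124 119 124
 120 130 128 132 124 131]
```

```bash
cat >> h.py <<'E'
def fy():
    r=[]
    for _ in range(4): r.append(get_ft_force()); wait(.008)
    return np.round(np.mean(r,0),1)
def press(Fstop=11.,ya=-.047):
    movel(W(0,ya,ZP),v=.08,until_force=12); y=get_tcp_pos()[1]-O[1]; L=[]
    while y<-.0255:
        f=fy();L.append((round(y*1e3,1),-f[1],f[2]))
        if -f[1]>Fstop: break
        y+=.001; movel(W(0,y,ZP),v=.05,until_force=12)
    print(L,get_time()); movel(W(0,-.066,ZP),v=.2); print(get_time(),flush=True)
    return y
E
python3 - <<'E'
from h import *
print(fy()); press()
E
```

```text
[-0.2  0.1 -0.1]
[(np.float64(-47.0), np.float64(8.4), np.float64(3.8)), (np.float64(-46.0), np.float64(9.7), np.float64(5.2)), (np.float64(-45.0), np.float64(10.5), np.float64(5.9)), (np.float64(-44.0), np.float64(11.2), np.float64(6.4))] 19.7
19.9583
```

```bash
python3 - <<'E'
from h import *
im=read_camera("top");cv2.imwrite("pics/top6.png",im[:,:,::-1])
T={}
for k in(0,4,5,6):
    t=cv2.imread(f"pics/top{k}.png");T[k]=t
    print(k,np.round(cv2.cvtColor(t,cv2.COLOR_BGR2GRAY)[262:272,238:285].mean(0)).astype(int).tolist())
rows=[cv2.resize(T[k][244:292,208:298],None,fx=5.5,fy=4,interpolation=cv2.INTER_CUBIC)[:190] for k in(0,5,6)]
cv2.imwrite("pics/c6.png",np.vstack(rows)); print(get_time())
E
```

```text
0 [203, 203, 203, 202, 202, 197, 175, 132, 121, 122, 124, 156, 197, 211, 208, 202, 189, 154, 109, 93, 83, 72, 67, 61, 51, 48, 48, 49, 49, 48, 49, 49, 48, 48, 50, 64, 84, 88, 88, 80, 52, 37, 34, 29, 33, 57, 79]
4 [215, 214, 214, 214, 214, 208, 186, 143, 131, 131, 134, 167, 208, 222, 220, 213, 201, 165, 119, 101, 92, 80, 74, 67, 57, 54, 51, 47, 43, 41, 36, 29, 39, 71, 97, 100, 93, 80, 62, 66, 85, 91, 91, 91, 92, 111, 135]
5 [215, 214, 214, 214, 214, 208, 176, 136, 175, 219, 224, 218, 211, 196, 152, 84, 44, 40, 32, 29, 53, 84, 98, 96, 86, 66, 58, 76, 87, 90, 90, 92, 111, 135, 140, 139, 140, 140, 140, 140, 140, 140, 140, 140, 143, 148, 148]
6 [215, 214, 214, 214, 214, 207, 178, 174, 215, 222, 216, 208, 187, 142, 89, 51, 40, 37, 28, 36, 68, 97, 101, 94, 82, 62, 63, 83, 89, 90, 90, 92, 110, 135, 140, 140, 140, 140, 140, 140, 140, 140, 140, 140, 144, 148, 148]
20.0083
```

View pics/c6.png

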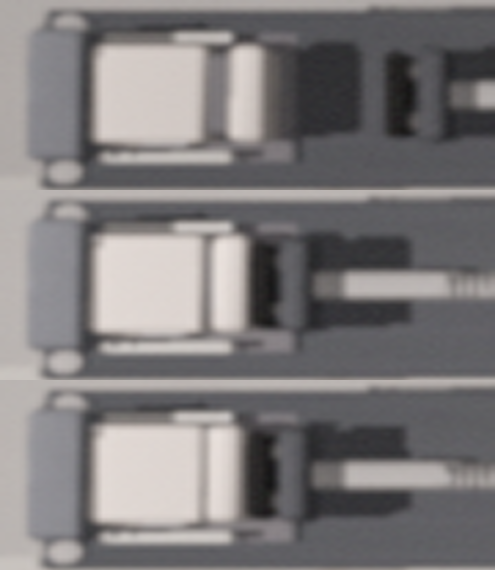

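The image shows the cap/base gap shrinking from about 4.5 px to a faint line. The cap front edge moved 4.4 px (about 8.3 mm), so it is home or nearly so. One more gentle press will confirm it.

```bash
python3 - <<'E'
from h import *
press(11.5,-.052)
im=read_camera("top");cv2.imwrite("pics/top7.png",im[:,:,::-1])
print(np.round(cv2.cvtColor(im,cv2.COLOR_RGB2GRAY)[262:272,238:285].mean(0)).astype(int).tolist())
E
```

```text
[(np.float64(-51.4), np.float64(3.7), np.float64(0.4)), (np.float64(-50.4), np.float64(5.3), np.float64(2.5)), (np.float64(-49.4), np.float64(6.1), np.float64(3.7)), (np.float64(-48.4), np.float64(7.0), np.float64(4.0)), (np.float64(-47.4), np.float64(8.1), np.float64(5.6)), (np.float64(-46.4), np.float64(8.8), np.float64(5.8)), (np.float64(-45.4), np.float64(9.7), np.float64(6.2)), (np.float64(-44.4), np.float64(10.6), np.float64(7.5)), (np.float64(-43.4), np.float64(11.3), np.float64(7.9)), (np.float64(-42.4), np.float64(12.0), np.float64(8.6))] 22.9167
23.1833
[215, 214, 214, 214, 214, 207, 178, 174, 214, 222, 216, 208, 187, 142, 89, 51, 40, 38, 26, 35, 69, 98, 100, 94, 82, 61, 62, 83, 89, 90, 90, 92, 111, 136, 140, 140, 140, 140, 140, 140, 140, 140, 140, 142, 146, 148, 148]
```

At 12 N the image is unchanged and the force rises with no plateau, so the cap is home. Next, the release lever.

```bash
cat >> h.py <<'E'
QR=quat((-yaw,1,0),(np.sin(.12),0,-np.cos(.12)))
def tip(p,q): return np.array(p)+.043*Ro.from_quat(np.r_[q[1:],q[0]]).as_matrix()[:,2]
E
python3 - <<'E'
from h import *
a=[tip((.434,.0216,z),QR) for z in(.12,.075,.044)]
hd=[tip((.4865,y,z),QH) for y,z in((-.047,.17),(-.047,.061),(-.12,.061))]
ok=[inverse_kinematics(p,QR) is not None for p in a]+[inverse_kinematics(p,QH) is not None for p in hd];print(ok)
if all(ok):
    movel(W(0,-.075,.16),v=.25)
    move_pose(a[0],QR); print(get_time())
    movel(a[1],v=.15); f0=fy()
    h=movel(a[2],v=.04,until_force=13); print(h,get_tcp_pos()-a[2]+[0,0,.044],f0,fy(),get_time())
E
```

```text
[True, True, True, True, True, True]
24.7333
True [ 4.90398678e-04 -1.75651247e-05  5.64514752e-02] [0.3 0.2 0. ] [0.6 0.  1.9] 25.775
```

```bash
python3 - <<'E'
from h import *
a=lambda z:tip((.434,.0216,z),QR)
for z in(.054,.052,.050,.048,.046,.044,.042,.040):
    h=movel(a(z),v=.04,until_force=22);f=fy();print(z,h,round(get_tcp_pos()[2]-a(0)[2],4),f)
    if f[2]>14:break
print(get_time())
E
```

```text
0.054 False 0.0553 [-6.7 -0.9 28.7]
26.0583
```

```bash
python3 - <<'E'
from h import *
a=lambda z:tip((.434,.0216,z),QR)
movel(a(.14),v=.25)
move_pose(tip((.4865,-.047,.18),QH),QH)
for n in("top","side"):cv2.imwrite(f"pics/{n}8.png",read_camera(n)[:,:,::-1])
t0,t1=[cv2.imread(f"pics/top{k}.png") for k in(0,8)];s0,s1=[cv2.imread(f"pics/side{k}.png") for k in(0,8)]
z=lambda i,r,c:cv2.resize(i[r:r+55,c:c+75],(390,286),interpolation=cv2.INTER_CUBIC)
cv2.imwrite("pics/c8.png",np.vstack([np.hstack([z(t0,260,300),z(t1,260,300)]),np.hstack([z(s0,205,310),z(s1,205,310)])]));print(get_time())
E
```

```text
27.9333
```

View pics/c8.png

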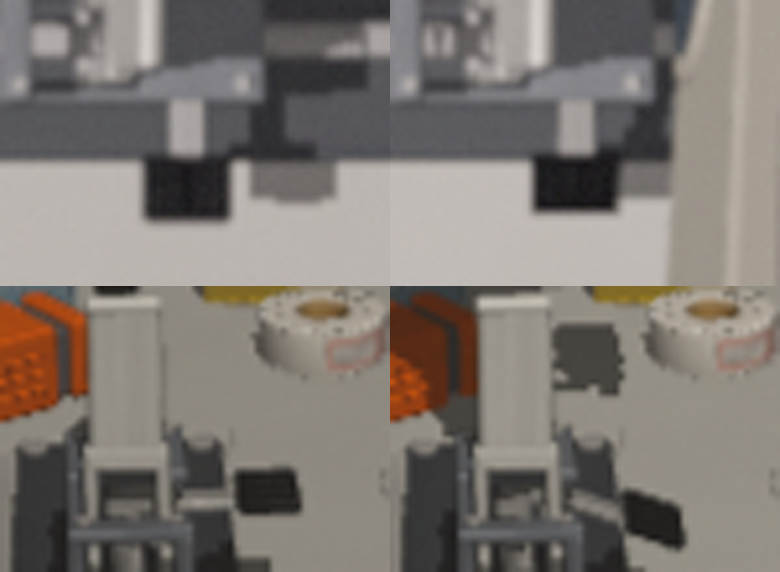

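The side view shows the lever clearly tilted down against its stop, and the pressing force climbed to 29 N there. Now I grip the handle and slide the jaw back.

```bash
python3 - <<'E'
from h import *
command_gripper(.6)
h=movel(tip((.4865,-.047,.063),QH),v=.15,until_force=12);print("down",h,get_tcp_pos(),get_time())
if not h:
    command_gripper(0.);print("grip",get_grip_width(),get_finger_force(),np.round(get_ft_force(),1),get_time())
E
```

```text
down False [ 0.48702559 -0.04706325  0.02049109] 29.8
grip 0.21753790618896715 30.00005453824997 [3.8 0.9 0.8] 30.425
```

```bash
python3 - <<'E'
from h import *
p=get_tcp_pos()
for y in(-.085,-.12):
    h=movel([p[0]+.012*(p[1]-y),y,p[2]],v=.06,until_force=14);print(h,get_tcp_pos(),fy(),get_grip_width(),get_time())
cv2.imwrite("pics/top9.png",read_camera("top")[:,:,::-1])
t=cv2.imread("pics/top9.png");g=cv2.cvtColor(t,cv2.COLOR_BGR2GRAY)[262:272,238:300].mean(0);print(np.round(g).astype(int).tolist())
E
```

```text
False [ 0.48796374 -0.08546942  0.02030514] [ 2.  -3.1 -0.2] 0.2172883692919361 31.2417
True [ 0.48821752 -0.10000041  0.02027242] [-0.6 -3.1  3.4] 0.2132216906853186 31.65
[212, 212, 212, 211, 211, 204, 176, 172, 212, 219, 213, 205, 184, 142, 108, 97, 83, 75, 74, 74, 75, 74, 73, 66, 55, 52, 53, 52, 52, 54, 69, 90, 95, 94, 94, 93, 94, 94, 94, 94, 89, 73, 49, 40, 36, 31, 43, 70, 92, 97, 93, 82, 66, 66, 84, 89, 89, 89, 99, 118, 132, 135]
```

```bash
python3 - <<'E'
from h import *
for i in range(3):
    p=get_tcp_pos();h=movel([p[0],p[1]-.012,p[2]],v=.04,until_force=18);print(h,get_tcp_pos(),fy(),get_grip_width(),get_time())
    if h and fy()[1]>8:break
cv2.imwrite("pics/top10.png",read_camera("top")[:,:,::-1])
t=cv2.imread("pics/top10.png");g=cv2.cvtColor(t,cv2.COLOR_BGR2GRAY)[262:272,268:300].mean(0);print(np.round(g).astype(int).tolist())
E
```

```text
True [ 0.48820114 -0.10086771  0.0202069 ] [0.  1.7 3.7] 0.2144903779342739 31.9417
True [ 0.48822753 -0.10170921  0.02010958] [-0.2 -0.6  2.3] 0.21322461595951592 32.2167
True [ 0.48816313 -0.10231882  0.02001604] [-0.1  0.6  2.8] 0.2127522815683297 32.4917
[68, 89, 94, 94, 94, 94, 93, 94, 93, 94, 94, 85, 57, 41, 37, 32, 37, 61, 83, 95, 94, 85, 69, 64, 82, 89, 89, 90, 98, 118, 133, 135]
```

```bash
python3 - <<'E'
from h import *
p=get_tcp_pos();h=movel([p[0],p[1]-.015,p[2]],v=.03,until_force=26);print(h,get_tcp_pos(),np.round(get_ft_force(),1),get_time())
cv2.imwrite("pics/top11.png",read_camera("top")[:,:,::-1])
G=[cv2.cvtColor(cv2.imread(f"pics/top{k}.png"),cv2.COLOR_BGR2GRAY)[255:280,270:296].astype(np.float32) for k in(9,10,11)]
print([cv2.phaseCorrelate(G[i],G[i+1],cv2.createHanningWindow((26,25),cv2.CV_32F)) for i in(0,1)])
g=G[2][7:17].mean(0);print(np.round(g).astype(int).tolist())
E
```

```text
True [ 0.48820419 -0.10229342  0.02001065] [1.1 4.3 3.6] 32.8333
[((1.0489142543128338, 0.674772713660067), 0.8825230199319345), ((0.6110612313642765, 0.4421377011592984), 0.938249036471049)]
[94, 94, 94, 93, 93, 94, 94, 94, 94, 86, 60, 42, 38, 33, 36, 58, 80, 94, 94, 86, 70, 65, 83, 89, 89, 90]
```

The jaw is at the hard stop: 26 N gives no further motion. I let go, retreat and check.

```bash
python3 - <<'E'
from h import *
command_gripper(.6); p=get_tcp_pos(); movel([p[0],p[1],.2],v=.2)
move_pose([.36,-.3,.28],QH)
for n in("top","side"):cv2.imwrite(f"pics/{n}12.png",read_camera(n)[:,:,::-1])
t=cv2.imread("pics/top12.png");s=cv2.imread("pics/side12.png")
a=cv2.resize(t[205:330,205:425],None,fx=3.4,fy=3.4,interpolation=cv2.INTER_CUBIC)[:330]
im=np.zeros((590,748,3),np.uint8);a=cv2.resize(t[212:328,205:425],(748,394));im[:394]=a
im[394:,:340]=cv2.resize(s[240:340,270:415],(340,196))
cv2.imwrite("pics/c12.png",im);print(get_time(),np.round(get_ft_force(),1))
print(np.round(cv2.cvtColor(t,cv2.COLOR_BGR2GRAY)[262:272,238:300].mean(0)).astype(int).tolist())
E
```

```text
35.7083 [ 0.4  0.6 -0.4]
[203, 203, 203, 203, 202, 195, 166, 163, 203, 210, 205, 196, 175, 134, 101, 90, 78, 70, 69, 70, 69, 69, 68, 62, 51, 48, 48, 49, 48, 50, 64, 84, 88, 87, 87, 88, 87, 88, 88, 88, 88, 80, 56, 38, 34, 31, 33, 53, 76, 88, 88, 80, 64, 60, 78, 82, 84, 84, 92, 112, 125, 127]
```

View pics/c12.png

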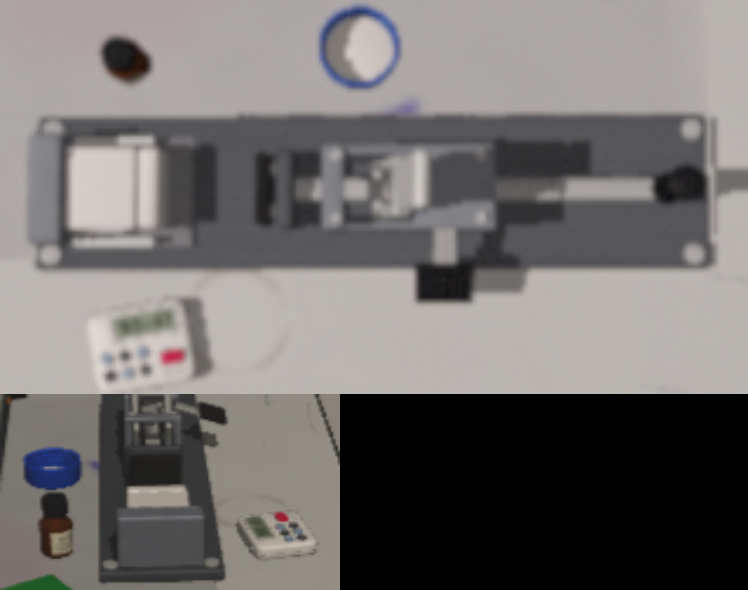

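The cap is closed against the base, the case is in the nest and the lever is down. The jaw is about 5 mm behind its start, at the stop, and the bystanders are unmoved.

```bash
python3 -c "
from station import *
print(job_done())"
```

```text
the job is handed in; nothing more can be done
None
```

I handed the job in at about 36 s: the cap is home (12 N at the trigger moved it no further), the release lever is down, the jaw is back against its stop, and the closed case and bystanders are in place.

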